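# Set the conical flask on the lab jack

## Task

Pick up the conical flask and set it down gently on the raised platform of the small lab jack, standing upright in the middle of the platform. Leave the dropper bottle and the weighing bottle where they stand.

Things in the scene. Friction and masses are not known exactly. Their poses are not given: they have to be found in the camera images.
- flask_center (a point): centre of the conical glass flask with a little pale yellow contents, loose, about 0.12 kg, 105 mm tall: round foot 64 mm across, tapering like a cone to a straight upright neck about 29 mm wide from 74 mm up to the rim at 105 mm (the neck is the place to grip). This point lies on its axis half-way up, 52.5 mm above its foot and 52.5 mm below its rim; its z axis points up when it stands upright.
- jack_top (a point): centre of the top face of the small lab jack's platform: level, 70 x 70 mm, black rubber mat, 80 mm above the bench. A scissor lift on a grey base 80 x 70 mm, black hand knob on its own -x side; it does not move. z up, x and y along the edges. Obstacles: two rod stands, rods at x > 0.53, a clamp 0.47 to 0.59 m up at x 0.50 to 0.60, y -0.14 to 0.03; swing the arm past on the robot's side.
- dropper_bottle: bystander: small amber bottle with a black collar and red rubber bulb, 32 mm across, 94 mm tall, loose; origin at the centre of its underside, z up.
- weighing_bottle: bystander: squat clear glass jar with a knobbed glass stopper, 37 mm across, 51 mm tall, loose; origin at the centre of its underside, z up.

How it is judged (in metres and radians):
At the end, for the whole second after the job is handed in: The conical flask stands upright (within 6 degrees) and at rest on the lab jack's platform, its axis within 15 mm of the platform's centre; the dropper bottle and the weighing bottle are within 30 mm of where they stood (horizontal distance between flask_center and jack_top below 0.015 m and z of flask_center in the frame of jack_top between 0.047 and 0.058 m and angle between flask_center's own z axis and vertical below 0.1 rad and linear speed of conical_flask below 0.02 m/s and distance of each of dropper_bottle, weighing_bottle from where it was at the start of the episode below 0.03 m); the robot touches nothing.
It fails at once if the flask is rammed onto the jack (more than 40 N between them) (contact force between conical_flask and lab_jack above 40 N).
It fails at once if the flask is let fall (moves faster than 0.6 m/s out of the fingers, as after a drop of about 2 cm) (contact force between conical_flask and the fingers below 0.1 N and linear speed of conical_flask above 0.6 m/s).
It fails at once if the dropper bottle or the weighing bottle is pushed more than 30 mm or knocked over (distance of any of dropper_bottle, weighing_bottle from where it was at the start of the episode above 0.03 m or angle between any of dropper_bottle, weighing_bottle's own z axis and vertical above 0.5 rad).
It also fails if it takes over 40 s, if anything falls off the work surface, if the arm or the gripper's body presses on something with over 40 N, if the wrist force passes 120 N, or if a joint passes its speed limit or range.

## Robot

A 6-joint arm with a two-finger parallel gripper is mounted at the origin on a cart in front of the work surface, level with it; the furniture and walls round the work are solid. World frame = base frame: x ahead of the robot, y to its left, z up, the work surface at z = 0. Lengths are in mm, angles in rad, forces in N, time in s.
With the tool pointing down it reaches from about 400 to 925 mm from the base axis. Payload 12.5 kg.
Tool frame: the origin (TCP) lies at the very end of the fingers, on their centre line; the grasp point (between the pads) lies 19 mm behind it; z points along the fingers, y is the line along which they close (so a half turn about z gives the same grasp; the last joint's range is limited). The gripper opens to 95 mm and grips with 3 to 60 N. Pads are 20 mm wide; open, the fingers measure 119 mm over their backs; the gripper's body (75 mm by 180 mm) begins 59 mm behind the grasp point.
Start: joints at [-1.325, 0.491, 1.559, -0, 1.092, -0.106], TCP at [215.391, -586.731, 214.661] pointing down, gripper open.
Joint ranges: [-3.1, 3.1], [-0.84, 2.19], [0.05, 2.79], [-1.13, 4.28], [0.06, 2.93], [-2.69, 2.69]. Speed limits (rad/s): [2.22, 2.22, 2.79, 3.14, 3.14, 3.14].

## Interface

Orientations are given as [roll, pitch, yaw] about the fixed x, y, z axes, in that order (R = Rz(yaw) Ry(pitch) Rx(roll)).
In Python, from cell import state, imaging, env, spot_in, mark_of gives the robot as it stands. The module is installed in compiled form; this text tells all that it offers.
- The arm moves only by the tool step_arm, never from a script. Its argument "increments" is a list of rows, each an object with "slide": the shift along the tool's x, y, z in m, a list of three; "roll": the turn about the tool's z in rad. A call has 1 to 5 rows; each row is the pose to reach, as a shift and turn from the pose commanded when the call began, along the tool's axes at that moment; what a row does not reach only later rows make up. A row lasts 1/8 s, in which the tool goes at most 62.5 mm and 10.7 degrees, less where a joint would pass 70% of its speed; a pose out of reach is approached as far as the arm can. A call with a gripper value outside its range is refused whole. "fingers" is the opening, from 0 (shut) to 1 (fully open), set as the call begins (left out, the last holds). The fingers move at their own pace and stop on an object; the grip force is fixed at half the most. Time passes only in rows, so rows that repeat a pose let the fingers close. It gives the time, the measured TCP pose, the force, the opening and the grip force at its end, in the units of the state.
- state(): the state, without advancing time (a new reading comes with each control period).
- imaging.read_camera(name): name is "side" or "top"; returns a dict with "color" (384x512x3 uint8, red, green, blue), "z_map" (384x512 float32, mm along the optical axis (not along the pixel's ray), 0 where there is no reading), "intrinsics" (3x3 intrinsics, pixels), "camera_from_world" (4x4, takes a point from world to camera coordinates). Camera axes: x right, y up, looking along -z (the intrinsics and any distortion apply to the point x, -y, -z); pixel columns grow to the right and rows downward; lengths in mm; the calibration is good to about 2 mm. A picture is of the moment at which its call begins.
- env.job_done(): hands the job in; it is judged then, once.
Trained networks look in the newest picture that a camera, given by its name, has taken for a name from the list of things; names that differ only in an ending like _2 or _b are one class to them, and where a whole thing is asked for, a point or a joint stands for the part that bears it (a point fixed in the world has none). Each returns a list of dicts, best first, with "confidence" (0 to 1); they miss things now and then, are a little off and sometimes report something else, mostly with a low value. They report only what shows in the picture. A call takes as long as a camera call.
- spot_in(camera, target): "bbox" ([left, top, right, bottom] in pixels, round what is visible of it).
- mark_of(camera, target): "uv" ([column, row] in pixels: a listed point, or the origin of a listed thing).
The state is a dict: "t": time; "joints": joint angles; "qvel": joint speeds; "tau": joint torques, N m; "eef_pos": TCP position; "tcp_rot": TCP orientation; "ft_force": force on the tool from outside, world axes, zero at the start; "moment": the same for the moment, N m; "opening": opening from 0.0 (shut) to 1.0 (fully open); "grip_force": force on a finger pad.
Only numpy, scipy, OpenCV 4.12 (cv2) and the standard library are available. Lean on these libraries where they do the work, as an engineer would, in place of code of your own. Each camera call takes 0.05 s, during which the arm holds its last target. There are 200 camera calls.

## Working session

There is one attempt and no reset: what is moved stays moved. The work goes in short steps, Python scripts to look and compute and a tool call to move; the robot and the scene stay as the last step left them, time stands still between calls to the robot, and variables do not carry over. Pictures are saved under pics/ and viewed, at most 10 in all, crops included, and the job is handed in when it is done.

Besides the shell and the picture viewer there is one more tool, called by a JSON object that holds its "name" and its "arguments", one argument or row to a line. step_arm: Moves the arm, as the interface text tells. Its arguments: {"type":"object","properties":{"increments":{"type":"array"},"fingers":{"type":"number"}},"required":["increments"]}

```bash
mkdir -p pics
cat > h.py <<'E'
import numpy as np, cv2
from cell import state, imaging, env, spot_in, mark_of
def ray(c,uv):
    K=c["intrinsics"];T=np.array(c["camera_from_world"])
    d=np.linalg.inv(K)@[uv[0],uv[1],1]; d=np.array([d[0],-d[1],-d[2]])
    R=T[:3,:3]; return -R.T@T[:3,3], R.T@d
def at_z(c,uv,z):
    o,d=ray(c,uv); return o+d*(z-o[2])/d[2]
def cloud(c):
    K=c["intrinsics"];T=np.array(c["camera_from_world"]);z=c["z_map"].astype(float)
    v,u=np.mgrid[:z.shape[0],:z.shape[1]]
    p=np.stack([(u-K[0,2])/K[0,0]*z,-(v-K[1,2])/K[1,1]*z,-z],-1)
    return (p-T[:3,3])@T[:3,:3]
E
python3 - <<'E'
from h import *
s=state();print(s)
ims=[]
for n in("side","top"):
    c=imaging.read_camera(n); im=c["color"][:,:,::-1].copy()
    print(n,"cam",ray(c,(256,192))[0].round())
    for t in("flask_center","jack_top","dropper_bottle","weighing_bottle"):
        m=mark_of(n,t)[:2];b=spot_in(n,t)[:2]
        z={"flask_center":52.5,"jack_top":80}.get(t,0)
        for q in m: print(t,np.round(q["uv"],1),round(q["confidence"],2),at_z(c,q["uv"],z).round(1))
        for q in b: print("  box",np.round(q["bbox"]),round(q["confidence"],2))
        if m: cv2.circle(im,tuple(int(x) for x in m[0]["uv"]),3,(0,255,0),1)
    cv2.imwrite(f"pics/{n}0.png",im)
E
```

```text
{'t': 0.0, 'joints': array([-1.32458307e+00,  4.91566032e-01,  1.55946602e+00, -2.86523856e-05,
        1.09170832e+00, -1.05628677e-01]), 'qvel': array([ 6.16348055e-04, -1.26424738e-04, -5.01821946e-04,  1.24054395e-03,
        9.66383431e-04, -8.96786092e-05]), 'tau': array([-2.64619221e-04, -6.12649369e+01, -2.58185917e+01,  6.92731887e-02,
        4.81739372e-02, -9.39517008e-05]), 'eef_pos': array([ 215.32762512, -586.46410086,  214.05202612]), 'tcp_rot': array([-3.14044865e+00, -9.57372396e-05,  3.51855105e-01]), 'ft_force': array([-0.49086817, -0.48344195,  1.78193459]), 'moment': array([-0.01941435, -0.01581981, -0.00620366]), 'grip_force': 0.0, 'opening': 0.9966108615722179}
side cam [238. 788. 675.]
flask_center [239.7 224.9] 0.9 [449.7 281.7  52.5]
  box [230. 203. 254. 236.] 0.68
jack_top [274.5 165.9] 0.95 [437.  112.8  80. ]
  box [252. 157. 298. 204.] 0.79
dropper_bottle [305.5 232.1] 0.8 [329.3 202.8   0. ]
  box [299. 200. 312. 236.] 0.97
weighing_bottle [227.4 175.9] 0.62 [557.6 103.3   0. ]
  box [225. 158. 239. 180.] 0.48
  box [299. 201. 315. 234.] 0.47
top cam [310. 209. 930.]
flask_center [219.  188.7] 0.93 [447.7 281.7  52.5]
  box [205. 177. 232. 203.] 0.59
jack_top [290.9 190.8] 0.64 [442.3 117.1  80. ]
  box [270. 173. 304. 219.] 0.63
dropper_bottle [220.1 188.7] 0.47 [456.1 283.3   0. ]
dropper_bottle [250.1 239.3] 0.45 [333.7 206.5   0. ]
  box [246. 233. 258. 247.] 0.5
  box [207. 178. 232. 205.] 0.18
weighing_bottle [292.9 152.4] 0.56 [552.4 104.1   0. ]
  box [288. 140. 308. 159.] 0.71
```

Run:
```python
from h import *
a=cv2.imread("pics/side0.png")[140:260,180:340];b=cv2.imread("pics/top0.png")[110:270,180:340]
cv2.imwrite("pics/crop.png",np.hstack([cv2.resize(a,(400,300)),cv2.resize(b,(400,400))[:300]]))
c=imaging.read_camera("top");P=cloud(c);v,u=np.mgrid[:384,:512]
m=(abs(P[...,2]-80)<6)&(abs(P[...,0]-440)<60)&(abs(P[...,1]-115)<60)&(c["z_map"]>0)
print(m.sum(),P[m].min(0),P[m].max(0));r=cv2.minAreaRect(P[m][:,:2].astype(np.float32));print(r)
# flask neck / all points near
m=(P[...,2]>15)&(np.hypot(P[...,0]-449,P[...,1]-282)<60)&(c["z_map"]>0)
print(m.sum(),P[m].mean(0) if m.any() else 0,P[m][:,2].max() if m.any() else 0)
m=(P[...,2]>85)&(c["z_map"]>0)&(P[...,1]>50)&(P[...,0]<520)&(P[...,0]>250);print("tall",m.sum(),P[m][:30].round())
```

```text
937 [400.42338237  82.49309067  74.47606944] [481.9043474  162.27156056  84.37452058]
((441.5190734863281, 122.06475067138672), (70.3105239868164, 69.81085968017578), 12.27466106414795)
488 [443.30365482 285.63012494  52.42812908] 107.95511989484136
tall 16629 [[520.  57. 590.]
 [520.  55. 590.]
 [520.  58. 588.]
 [519.  58. 589.]
 [519.  57. 590.]
 [519.  56. 589.]
 [519.  55. 589.]
 [519.  54. 589.]
 [519.  53. 589.]
 [520.  58. 586.]
 [519.  58. 587.]
 [519.  57. 587.]
 [520.  55. 586.]
 [519.  55. 587.]
 [520.  53. 586.]
 [519.  53. 587.]
 [520.  52. 586.]
 [520.  51. 586.]
 [519.  59. 585.]
 [520.  58. 585.]
 [519.  57. 585.]
 [519.  57. 586.]
 [518.  56. 588.]
 [519.  54. 586.]
 [519.  54. 586.]
 [519.  53. 587.]
 [518.  52. 587.]
 [519.  50. 585.]
 [519.  59. 583.]
 [520.  58. 582.]]
```

View pics/crop.png

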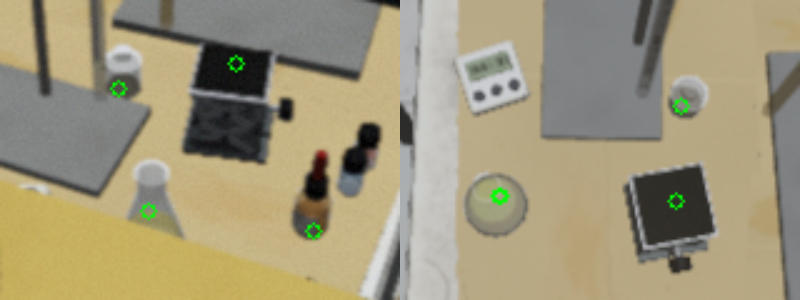

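View pics/side0.png

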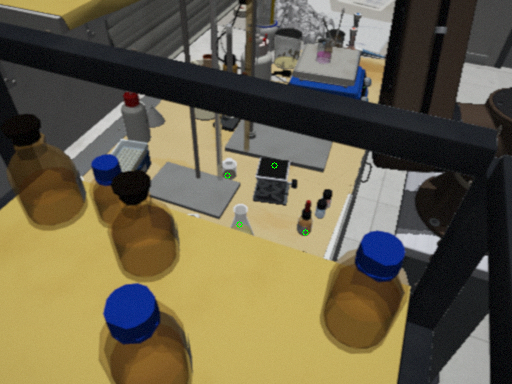

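The crops show the flask (top crop ~(497,203)), jack mat (~(675,205)), weighing bottle and dropper. Next I need the structures overhead, plus precise neck and platform centres.

Run:
```python
from h import *
H=np.zeros((30,30));A=[]
for n in("side","top"):
    c=imaging.read_camera(n);P=cloud(c);ok=c["z_map"]>0
    if n=="top": cv2.imwrite("pics/topfull.png",c["color"][:,:,::-1])
    A.append(P[ok])
    m=ok&(P[...,2]>95)&(P[...,2]<115)&(np.hypot(P[...,0]-447,P[...,1]-282)<35)
    print(n,"rim pts",m.sum(),P[m].min(0).round(),P[m].max(0).round(),P[m].mean(0).round(1)) if m.any() else print(n,0)
    m=ok&(P[...,2]>3)&(P[...,2]<25)&(np.hypot(P[...,0]-447,P[...,1]-282)<45)
    if m.any(): print(n,"foot",m.sum(),cv2.minEnclosingCircle(P[m][:,:2].astype(np.float32)))
    m=ok&(abs(P[...,2]-80)<6)&(np.hypot(P[...,0]-440,P[...,1]-118)<65)
    print(n,"jack",cv2.minAreaRect(P[m][:,:2].astype(np.float32)),P[m][:,2].mean())
A=np.vstack(A)
print("max z per 40mm cell; rows x 200..680, cols y -120..440")
for x in range(200,680,40):
    print(x,[int(max(A[(abs(A[:,0]-x-20)<20)&(abs(A[:,1]-y-20)<20)][:,2],default=-1)) for y in range(-120,440,40)])
```

```text
side rim pts 128 [432. 273.  95.] [459. 301. 108.] [446.  287.1 102.5]
side foot 18 ((447.923095703125, 254.49285888671875), 35.35335159301758)
side jack ((437.2380065917969, 121.87889099121094), (69.9924545288086, 69.67375183105469), 12.452746391296387) 80.66446140220995
top rim pts 62 [436. 276.  96.] [463. 302. 108.] [449.5 289.5 104. ]
top foot 159 ((446.9541931152344, 282.2099914550781), 44.44975280761719)
top jack ((441.501708984375, 122.08110046386719), (69.94944763183594, 70.09575653076172), 12.112210273742676) 79.59594800145568
max z per 40mm cell; rows x 200..680, cols y -120..440
200 [-809, 551, 549, 476, 403, 313, 239, -810, -811, -809, -807, -811, -810, -807]
240 [394, 549, 535, 460, 387, 258, 4, 4, 4, 4, 4, 4, 3, -1]
280 [501, 515, 6, 6, 5, 49, 49, 39, 41, 5, 50, 4, 3, -1]
320 [18, 19, 19, 17, 5, 46, 49, 93, 95, 7, 48, 4, 3, -1]
360 [20, 19, 19, 21, 6, 55, 79, 7, 5, 4, 4, 5, 3, -1]
400 [20, 19, 20, 18, 5, 84, 84, 5, 5, 106, 108, 4, 3, -1]
440 [20, 20, 19, 18, 6, 84, 84, 80, 5, 108, 107, 5, 3, -1]
480 [19, 534, 571, 584, 590, 79, 15, 18, 16, 16, 5, 5, 3, -1]
520 [532, 582, 578, 619, 590, 54, 588, 498, 17, 19, 22, 16, 4, -1]
560 [498, 582, 543, 583, 6, 52, 574, 502, 18, 20, 21, 19, 4, -1]
600 [269, 19, 19, 18, 5, 506, 517, 514, 17, 17, 19, 4, 3, -1]
640 [274, 20, 6, 5, 5, 5, 17, 17, 16, 16, 4, 4, 3, -1]
```

View pics/topfull.png

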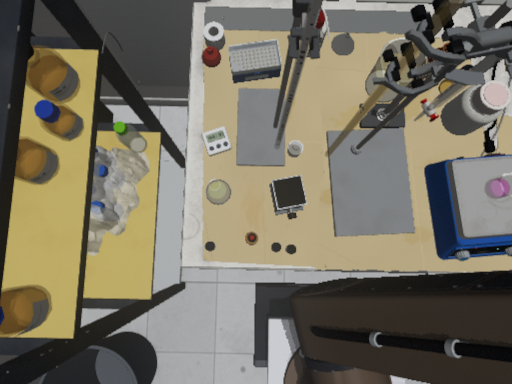

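The top view shows the flask at ~(218,191), jack mat at ~(289,192), dropper at ~(251,238), weighing bottle at ~(295,148) and the clamp/rods above x≈480. Positions come out as neck ≈ (447.5, 287.5) and jack ≈ (439.5, 122). I'll first retract and turn the tool to yaw 0.

{"name": "step_arm", "arguments": {
  "increments": [
    {"slide": [0.04, -0.048, 0], "roll": 0.1},
    {"slide": [0.08, -0.096, 0], "roll": 0.2},
    {"slide": [0.12, -0.144, 0], "roll": 0.3},
    {"slide": [0.16, -0.193, 0], "roll": 0.352},
    {"slide": [0.16, -0.193, 0], "roll": 0.352}
  ],
  "fingers": 1
}}

```text
t: 1.68
eef_pos: [299.8, -347.3, 215.1]
tcp_rot: [-3.142, -0.0, 0.003]
ft_force: [-0.1, -0.9, 1.3]
opening: 1.001
grip_force: 0.0
```

{"name": "step_arm", "arguments": {
  "increments": [
    {"slide": [0.03, -0.05, 0]},
    {"slide": [0.06, -0.1, 0]},
    {"slide": [0.085, -0.155, 0]},
    {"slide": [0.1, -0.21, 0]},
    {"slide": [0.105, -0.265, 0]}
  ]
}}

```text
invalid input at $.increments[0]: expected keys slide, roll
```

{"name": "step_arm", "arguments": {
  "increments": [
    {"slide": [0, -0.055, 0]},
    {"slide": [0, -0.11, 0]},
    {"slide": [0, -0.165, 0]},
    {"slide": [0, -0.22, 0]},
    {"slide": [0, -0.27, 0]}
  ]
}}

```text
invalid input at $.increments[0]: expected keys slide, roll
```

{"name": "step_arm", "arguments": {
  "increments": [
    {"slide": [0.015, -0.04, 0]},
    {"slide": [0.03, -0.075, 0]},
    {"slide": [0.045, -0.1, 0]},
    {"slide": [0.045, -0.1, 0]}
  ]
}}

```text
invalid input at $.increments[0]: expected keys slide, roll
```

{"name": "step_arm", "arguments": {
  "increments": [
    {"slide": [0.03, -0.05, 0], "roll": 0},
    {"slide": [0.06, -0.1, 0], "roll": 0},
    {"slide": [0.085, -0.155, 0], "roll": 0},
    {"slide": [0.1, -0.21, 0], "roll": 0},
    {"slide": [0.105, -0.265, 0], "roll": 0}
  ]
}}

```text
t: 2.3
eef_pos: [405.2, -84.6, 214.7]
tcp_rot: [3.141, -0.001, -0.0]
ft_force: [1.2, 0.3, 0.4]
opening: 1.001
grip_force: 0.0
```

{"name": "step_arm", "arguments": {
  "increments": [
    {"slide": [0, -0.055, 0], "roll": 0},
    {"slide": [0, -0.11, 0], "roll": 0},
    {"slide": [0, -0.165, 0], "roll": 0},
    {"slide": [0, -0.22, 0], "roll": 0},
    {"slide": [0, -0.27, 0], "roll": 0}
  ]
}}

```text
t: 2.92
eef_pos: [404.9, 186.1, 214.8]
tcp_rot: [-3.142, -0.001, 0.0]
ft_force: [0.8, -0.5, 0.2]
opening: 1.0
grip_force: 0.0
```

{"name": "step_arm", "arguments": {
  "increments": [
    {"slide": [0.015, -0.04, 0], "roll": 0},
    {"slide": [0.03, -0.075, 0], "roll": 0},
    {"slide": [0.045, -0.1, 0], "roll": 0},
    {"slide": [0.045, -0.1, 0], "roll": 0}
  ]
}}

```text
t: 3.42
eef_pos: [450.5, 285.4, 214.1]
tcp_rot: [3.142, -0.0, 0.001]
ft_force: [-0.1, -0.2, -0.3]
opening: 1.001
grip_force: 0.0
```

{"name": "step_arm", "arguments": {
  "increments": [
    {"slide": [-0.0025, -0.0015, 0.03], "roll": 0},
    {"slide": [-0.0025, -0.0015, 0.06], "roll": 0},
    {"slide": [-0.0025, -0.0015, 0.085], "roll": 0},
    {"slide": [-0.0025, -0.0015, 0.085], "roll": 0}
  ]
}}

```text
t: 3.92
eef_pos: [446.3, 284.8, 128.5]
tcp_rot: [3.14, 0.003, -0.001]
ft_force: [-0.2, -0.2, 0.2]
opening: 1.001
grip_force: 0.0
```

Run:
```python
from h import *
print(state()["eef_pos"])
ims=[]
for n,(x,y) in (("side",(240,215)),("top",(218,190))):
    c=imaging.read_camera(n); ims.append(cv2.resize(c["color"][y-40:y+40,x-40:x+40,::-1],(400,400),interpolation=cv2.INTER_CUBIC))
cv2.imwrite("pics/pre.png",np.hstack(ims))
```

```text
[446.30009325 284.81658397 128.46703588]
```

View pics/pre.png

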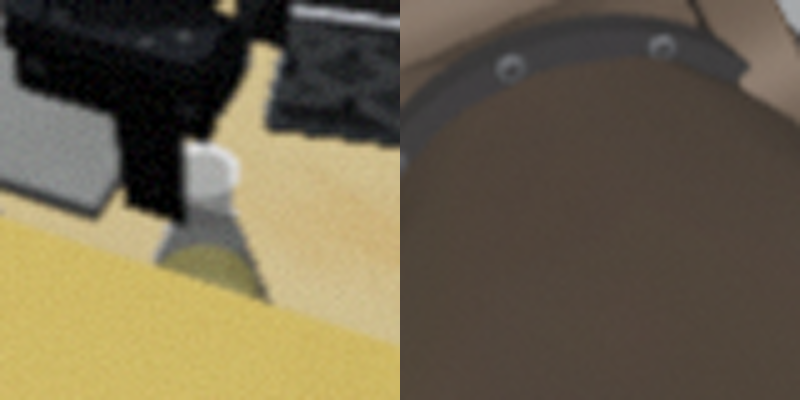

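Run:
```python
from h import *
c=imaging.read_camera("side");K=c["intrinsics"];T=c["camera_from_world"]
def pr(p):
    q=T[:3,:3]@p+T[:3,3];q=K@[q[0],-q[1],-q[2]];q=q[:2]/q[2];return ((q-[200,175])*5).round()
for p in ([446.3,284.8+53,128.5],[436.3,284.8+47.5,128.5],[456.3,284.8+59.5,128.5],[447.5,287.5,105],[462,287.5,105],[433,287.5,105]): print(p,pr(np.array(p)))
P=cloud(c);ok=(c["z_map"]>0)&(P[...,2]>129)&(P[...,2]<165)&(P[...,1]>320)&(P[...,1]<360)&(abs(P[...,0]-446)<30)
print(ok.sum(),P[ok].min(0),P[ok].max(0),np.median(P[ok],0))
```

```text
[446.3, 337.8, 128.5] [147. 220.]
[436.3, 332.3, 128.5] [179. 217.]
[456.3, 344.3, 128.5] [114. 224.]
[447.5, 287.5, 105] [198. 170.]
[462, 287.5, 105] [163. 160.]
[433, 287.5, 105] [233. 181.]
146 [433.48778098 334.88514287 131.11908278] [456.94980711 342.5938702  164.91690106] [443.37007785 339.74761142 150.0885387 ]
```

The side view shows the near finger at crop (150,190) and the neck at (212,170). Both match projection with the same ~1 px bias, so the tool is aligned. I'm descending.

{"name": "step_arm", "arguments": {
  "increments": [
    {"slide": [0.0015, -0.0025, 0.015], "roll": 0},
    {"slide": [0.0015, -0.0025, 0.035], "roll": 0},
    {"slide": [0.0015, -0.0025, 0.05], "roll": 0},
    {"slide": [0.0015, -0.0025, 0.056], "roll": 0},
    {"slide": [0.0015, -0.0025, 0.056], "roll": 0}
  ]
}}

```text
t: 4.7
eef_pos: [448.2, 288.5, 73.3]
tcp_rot: [3.141, 0.0, -0.0]
ft_force: [-0.8, 0.2, 0.2]
opening: 1.0
grip_force: 0.0
```

{"name": "step_arm", "arguments": {
  "increments": [
    {"slide": [0, 0, 0], "roll": 0},
    {"slide": [0, 0, 0], "roll": 0},
    {"slide": [0, 0, 0], "roll": 0},
    {"slide": [0, 0, 0], "roll": 0},
    {"slide": [0, 0, 0], "roll": 0}
  ],
  "fingers": 0.45
}}

```text
t: 5.32
eef_pos: [448.3, 288.6, 73.7]
tcp_rot: [3.142, -0.0, -0.0]
ft_force: [-0.2, 0.3, -0.3]
opening: 0.535
grip_force: 0.0
```

{"name": "step_arm", "arguments": {
  "increments": [
    {"slide": [0, 0, 0], "roll": 0},
    {"slide": [0, 0, 0], "roll": 0},
    {"slide": [0, 0, 0], "roll": 0},
    {"slide": [0, 0, 0], "roll": 0},
    {"slide": [0, 0, 0], "roll": 0}
  ],
  "fingers": 0.15
}}

```text
t: 5.95
eef_pos: [448.2, 288.5, 73.5]
tcp_rot: [3.141, 0.0, -0.0]
ft_force: [0.1, -0.4, 0.1]
opening: 0.296
grip_force: 30.0
```

Gripped at ~28 mm opening. I'll lift and check.

{"name": "step_arm", "arguments": {
  "increments": [
    {"slide": [0, 0, -0.015], "roll": 0},
    {"slide": [0, 0, -0.045], "roll": 0},
    {"slide": [0, 0, -0.08], "roll": 0},
    {"slide": [0, 0, -0.11], "roll": 0},
    {"slide": [0, 0, -0.11], "roll": 0}
  ]
}}

```text
t: 6.58
eef_pos: [449.0, 288.9, 186.4]
tcp_rot: [-3.14, -0.004, -0.0]
ft_force: [0.6, -0.8, -0.9]
opening: 0.296
grip_force: 30.0
```

{"name": "step_arm", "arguments": {
  "increments": [
    {"slide": [0, 0.02, 0], "roll": 0},
    {"slide": [0, 0.05, 0], "roll": 0},
    {"slide": [0, 0.07, 0], "roll": 0},
    {"slide": [0, 0.08, 0], "roll": 0},
    {"slide": [0, 0.08, 0], "roll": 0}
  ]
}}

```text
t: 7.2
eef_pos: [448.1, 207.8, 183.2]
tcp_rot: [3.141, 0.001, -0.001]
ft_force: [0.6, -0.8, -0.9]
opening: 0.296
grip_force: 30.0
```

Run:
```python
from h import *
s=state();print(s["eef_pos"],s["ft_force"],s["opening"])
c=imaging.read_camera("side");x,y=255,180
cv2.imwrite("pics/lift.png",cv2.resize(c["color"][y-50:y+50,x-60:x+60,::-1],(720,600),interpolation=cv2.INTER_CUBIC))
for m in mark_of("side","flask_center"):print(m,at_z(c,m["uv"],s["eef_pos"][2]-21))
```

```text
[448.07548532 207.83682231 183.20324925] [ 0.6192075  -0.76262662 -0.85154322] 0.29599588930251824
{'uv': [254.2, 157.5], 'confidence': 0.67} [454.59179062 197.92321074 162.20324925]
{'uv': [272.3, 166.0], 'confidence': 0.38} [413.24249082 208.10514101 162.20324925]
```

View pics/lift.png

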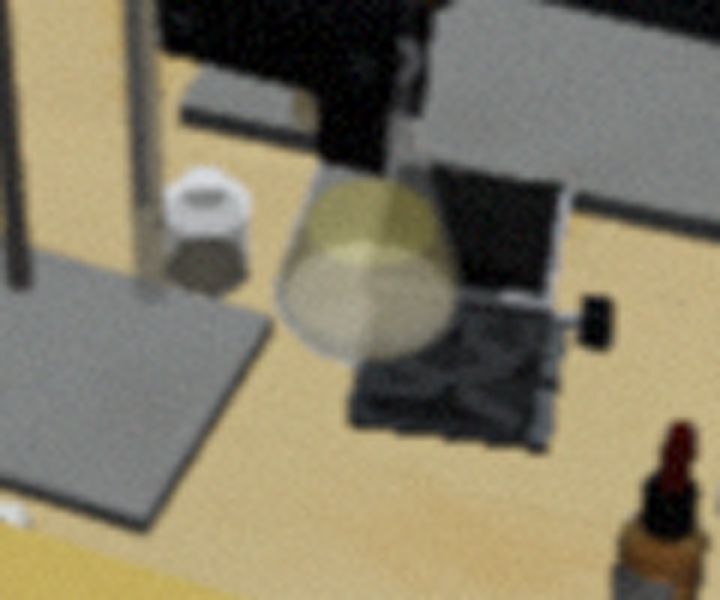

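The flask is held above and beside the jack, with its foot ellipse at crop ~(367,295). I'll check for tilt by comparing it with an upright projection.

Run:
```python
from h import *
c=imaging.read_camera("side");K=c["intrinsics"];T=c["camera_from_world"];e=state()["eef_pos"]
x,y=255,180
im=cv2.resize(c["color"][y-50:y+50,x-60:x+60,::-1],(720,600),interpolation=cv2.INTER_CUBIC)
a=np.linspace(0,2*np.pi,60);e=e-[2.5,0,0]
f=e[2]-73.5
for r,h in((32,0),(14.5,74),(14.5,105)):
    P=np.stack([e[0]+r*np.cos(a),e[1]+r*np.sin(a),0*a+f+h],-1)
    q=(P@T[:3,:3].T+T[:3,3])*[1,-1,-1]@K.T;q=(q[:,:2]/q[:,2:]-[x-60,y-50]+.5)*6
    cv2.polylines(im,[q.astype(np.int32)],True,(0,0,255),1)
cv2.imwrite("pics/ov.png",im)
```

```text
(no output)
```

View pics/ov.png

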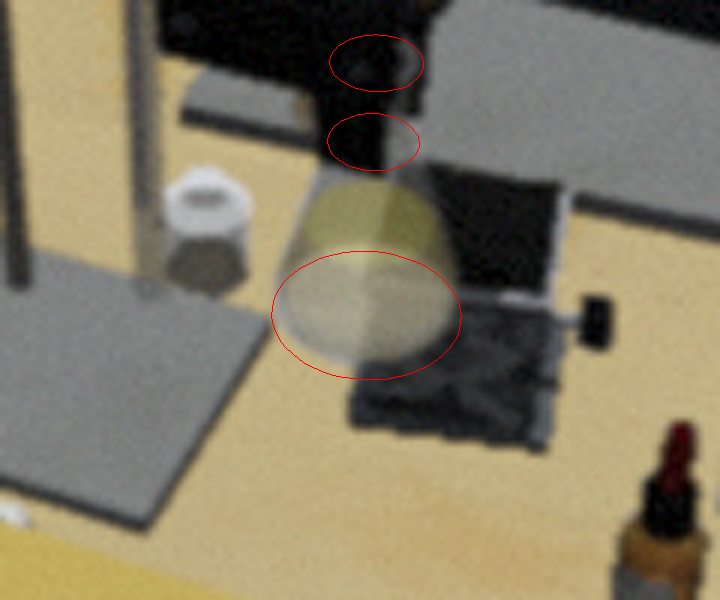

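It is upright. Moving over the platform centre at (440,122), then descending.

{"name": "step_arm", "arguments": {
  "increments": [
    {"slide": [-0.003, 0.025, 0], "roll": 0},
    {"slide": [-0.006, 0.06, 0], "roll": 0},
    {"slide": [-0.008, 0.078, 0], "roll": 0},
    {"slide": [-0.008, 0.086, 0], "roll": 0},
    {"slide": [-0.008, 0.086, 0], "roll": 0}
  ]
}}

```text
t: 7.98
eef_pos: [440.4, 122.7, 183.6]
tcp_rot: [-3.142, -0.0, -0.0]
ft_force: [0.3, -0.5, -1.0]
opening: 0.296
grip_force: 30.0
```

{"name": "step_arm", "arguments": {
  "increments": [
    {"slide": [0, 0, 0.006], "roll": 0},
    {"slide": [0, 0, 0.012], "roll": 0},
    {"slide": [0, 0, 0.018], "roll": 0},
    {"slide": [0, 0, 0.022], "roll": 0},
    {"slide": [0, 0, 0.022], "roll": 0}
  ]
}}

```text
t: 8.6
eef_pos: [440.1, 122.6, 161.3]
tcp_rot: [3.141, 0.001, -0.0]
ft_force: [0.7, -0.5, -0.8]
opening: 0.294
grip_force: 30.0
```

Run:
```python
from h import *
s=state();print(s["eef_pos"],s["ft_force"],s["tcp_rot"])
ims=[]
for n,(x,y) in (("side",(270,170)),("top",(290,195))):
    c=imaging.read_camera(n); ims.append(cv2.resize(c["color"][y-40:y+40,x-40:x+40,::-1],(400,400),interpolation=cv2.INTER_CUBIC))
cv2.imwrite("pics/over.png",np.hstack(ims))
```

```text
[440.07171189 122.56485875 161.26308329] [ 0.70175635 -0.47075294 -0.76308353] [ 3.14140377e+00  6.53947654e-04 -1.67607829e-04]
```

View pics/over.png

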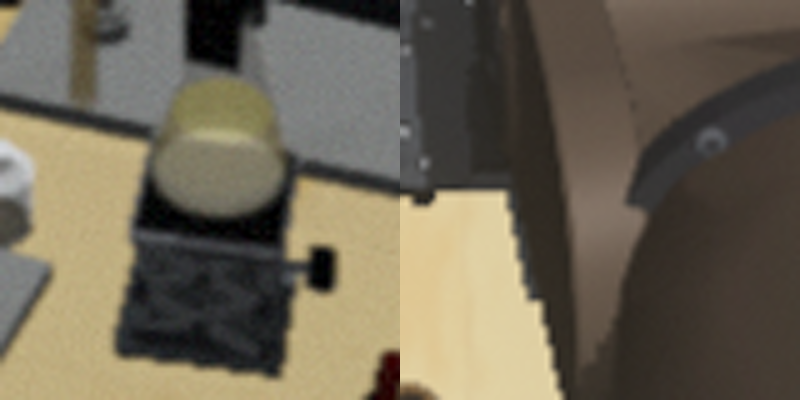

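The foot (crop ~(220,180)) sits over the mat, centred left-right. Lowering gently in small steps.

{"name": "step_arm", "arguments": {
  "increments": [
    {"slide": [0, 0, 0.002], "roll": 0},
    {"slide": [0, 0, 0.004], "roll": 0},
    {"slide": [0, 0, 0.005], "roll": 0},
    {"slide": [0, 0, 0.006], "roll": 0},
    {"slide": [0, 0, 0.006], "roll": 0}
  ]
}}

```text
t: 9.32
eef_pos: [440.2, 122.6, 155.6]
tcp_rot: [3.142, 0.0, -0.0]
ft_force: [-0.7, 0.4, -0.2]
opening: 0.296
grip_force: 30.0
```

{"name": "step_arm", "arguments": {
  "increments": [
    {"slide": [0, 0, 0.0005], "roll": 0},
    {"slide": [0, 0, 0.001], "roll": 0},
    {"slide": [0, 0, 0.001], "roll": 0}
  ]
}}

```text
t: 9.7
eef_pos: [440.2, 122.5, 154.6]
tcp_rot: [3.142, 0.0, -0.0]
ft_force: [0.2, -1.1, -1.7]
opening: 0.294
grip_force: 30.0
```

{"name": "step_arm", "arguments": {
  "increments": [
    {"slide": [0, 0, 0.0005], "roll": 0},
    {"slide": [0, 0, 0.001], "roll": 0},
    {"slide": [0, 0, 0.001], "roll": 0}
  ]
}}

```text
t: 10.07
eef_pos: [440.2, 122.5, 153.6]
tcp_rot: [3.142, 0.0, -0.0]
ft_force: [0.8, 0.3, -1.0]
opening: 0.292
grip_force: 30.0
```

{"name": "step_arm", "arguments": {
  "increments": [
    {"slide": [0, 0, 0.0003], "roll": 0},
    {"slide": [0, 0, 0.0005], "roll": 0},
    {"slide": [0, 0, 0.0005], "roll": 0}
  ]
}}

```text
t: 10.45
eef_pos: [440.3, 122.5, 153.3]
tcp_rot: [3.142, -0.001, -0.0]
ft_force: [-0.9, -0.4, 3.8]
opening: 0.294
grip_force: 30.0
```

Contact at ~4 N, so I'm releasing gradually.

{"name": "step_arm", "arguments": {
  "increments": [
    {"slide": [0, 0, 0], "roll": 0},
    {"slide": [0, 0, 0], "roll": 0},
    {"slide": [0, 0, 0], "roll": 0},
    {"slide": [0, 0, 0], "roll": 0},
    {"slide": [0, 0, 0], "roll": 0}
  ],
  "fingers": 0.6
}}

```text
t: 11.08
eef_pos: [440.2, 122.6, 153.1]
tcp_rot: [3.142, 0.0, -0.0]
ft_force: [-0.5, -0.1, -0.2]
opening: 0.6
grip_force: 0.0
```

{"name": "step_arm", "arguments": {
  "increments": [
    {"slide": [0, 0, -0.01], "roll": 0},
    {"slide": [0, 0, -0.03], "roll": 0},
    {"slide": [0, 0, -0.06], "roll": 0},
    {"slide": [0, 0, -0.09], "roll": 0},
    {"slide": [0, 0, -0.09], "roll": 0}
  ],
  "fingers": 0.7
}}

```text
t: 11.7
eef_pos: [440.9, 122.7, 245.4]
tcp_rot: [-3.141, -0.004, -0.0]
ft_force: [-0.2, 0.1, -0.5]
opening: 0.699
grip_force: 0.0
```

{"name": "step_arm", "arguments": {
  "increments": [
    {"slide": [-0.01, -0.05, 0], "roll": 0},
    {"slide": [-0.02, -0.1, 0], "roll": 0},
    {"slide": [-0.02, -0.15, 0], "roll": 0},
    {"slide": [-0.02, -0.18, 0], "roll": 0},
    {"slide": [-0.02, -0.18, 0], "roll": 0}
  ]
}}

```text
t: 12.32
eef_pos: [419.7, 303.9, 242.2]
tcp_rot: [3.141, 0.001, 0.002]
ft_force: [-0.6, -1.3, -0.3]
opening: 0.699
grip_force: 0.0
```

Run:
```python
from h import *
print(state()["eef_pos"])
ims=[]
for n,(x,y) in (("side",(270,180)),("top",(270,195))):
    c=imaging.read_camera(n); ims.append(cv2.resize(c["color"][y-50:y+50,x-50:x+50,::-1],(400,400),interpolation=cv2.INTER_CUBIC))
    P=cloud(c);ok=c["z_map"]>0
    m=ok&(P[...,2]>170)&(P[...,2]<190)&(np.hypot(P[...,0]-440,P[...,1]-122)<35)
    if m.any(): print(n,"rim",m.sum(),P[m].min(0).round(),P[m].max(0).round())
    m=ok&(abs(P[...,2]-80)<6)&(np.hypot(P[...,0]-440,P[...,1]-118)<65)
    print(n,"jack",cv2.minAreaRect(P[m][:,:2].astype(np.float32)))
    for t,z in(("flask_center",132.5),("dropper_bottle",0),("weighing_bottle",0)):
        for q in mark_of(n,t)[:1]:print(t,at_z(c,q["uv"],z).round(1),q["confidence"])
cv2.imwrite("pics/end.png",np.hstack(ims))
```

```text
[419.65299766 303.87063647 242.16127215]
side rim 121 [424. 109. 170.] [451. 135. 188.]
side jack ((437.22113037109375, 122.1275634765625), (69.94430541992188, 70.21634674072266), 12.049077987670898)
flask_center [442.1 118.9 132.5] 0.87
dropper_bottle [332.8 196.9   0. ] 0.64
weighing_bottle [557.6  96.1   0. ] 0.49
top rim 86 [428. 110. 170.] [454. 136. 188.]
top jack ((441.49200439453125, 122.06966400146484), (70.2166976928711, 69.97241973876953), 12.590234756469727)
flask_center [443.2 120.5 132.5] 0.78
weighing_bottle [553.1  96.5   0. ] 0.59
```

View pics/end.png

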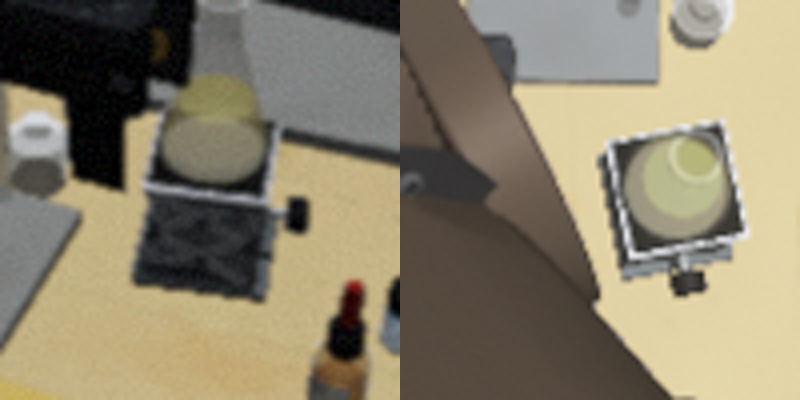

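The flask stands upright on the mat: its foot is at top crop ~(678,190), well inside the platform edges. The bystander bottles are undisturbed and the gripper is clear of everything.

```bash
python3 -c "
from cell import env;print(env.job_done())"
```

```text
the job is handed in; nothing more can be done
None
```

The conical flask stands upright within a few millimetres of the centre of the lab jack's platform, the dropper and weighing bottles were left untouched, and the job is handed in (no verdict was returned).

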